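Re-set the lens vise and case the parts

ROBOT

A 7-joint arm with a two-finger parallel gripper is mounted at the origin on the work surface. World frame = base frame: x ahead of the robot, y to its left, z up, the work surface at z = 0. Lengths are in m, angles in rad, forces in N, time in s.
With the tool pointing down it reaches from about 0.4 to 0.875 m from the base axis. Payload 6.5 kg.
Tool frame: the origin (TCP) lies midway between the tips of the shut fingers; the grasp point (between the pads) lies 19 mm behind it; z points along the fingers, y is the line along which they close (so a half turn about z gives the same grasp; the last joint's range is limited). The gripper opens to 85 mm and grips with 20 to 120 N. Pads are 22 mm wide; open, the fingers measure 114 mm over their backs; the gripper's body (76 mm by 85 mm) begins 54 mm behind the grasp point. The pads swing forward as they close: fully open they stand 13 mm farther back than shut.
Start: joints at [-1.248, 0.536, -0.004, 1.538, 0.003, 1.067, -0.071], TCP at [0.246, 0.601, 0.231] pointing down, gripper open.
Joint ranges: [-2.7, 2.7], [-0.37, 2.16], [-1.27, 1.26], [0.24, 2.4], [-1.31, 4.45], [0.19, 1.91], [-2.76, 2.76]. Speed limits (rad/s): [2.39, 2.39, 3.14, 3.14, 3.14, 3.14, 3.14].

INTERFACE

Orientations are given as [roll, pitch, yaw] about the fixed x, y, z axes, in that order (R = Rz(yaw) Ry(pitch) Rx(roll)).
In Python, from workcell import status, imaging, robot gives the robot as it stands.
- The arm moves only by the tool carry_out, never from a script. Its argument "motion" is text: rows parted by semicolons, each of 7 numbers parted by spaces: the shift along the tool's x, y, z in m, then the turn, a rotation vector about the tool's x, y, z in rad, then the finger opening in m, from 0 to 0.0854. A call has 1 to 8 rows; each row is the pose to reach, as a shift and turn from the pose commanded when the call began, along the tool's axes at that moment; what a row does not reach only later rows make up. A row lasts 1/12 s, in which the tool goes at most 41.7 mm and 7.16 degrees, less where a joint would pass 70% of its speed; a pose out of reach is approached as far as the arm can. A call with a gripper value outside its range is refused whole. The fingers move at their own pace and stop on an object; the grip force is fixed at half the most. Time passes only in rows, so rows that repeat a pose let the fingers close. It gives the time, the measured TCP pose, the force, the opening and the grip force at its end, in the units of the state.
- status.read_state(): the state, without advancing time (a new reading comes with each control period).
- imaging.grab_frame(name): name is "scene" or "top" or "wrist"; returns a dict with "color" (384x512x3 uint8, red, green, blue), "fov_y" (degrees; the focal length in pixels is half the picture's height over the tangent of half this angle, whatever the lens; pixels are square), "cx", "cy" (the principal point, pixels), "camera_from_world" (4x4, takes a point from world to camera coordinates). Camera axes: x right, y up, looking along -z (the intrinsics and any distortion apply to the point x, -y, -z); pixel columns grow to the right and rows downward; lengths in m; the calibration is good to about 2 mm. A picture is of the moment at which its call begins. There is no depth.
- robot.hand_in(): hands the job in; it is judged then, once.
The state is a dict: "clock": time; "joint_positions": joint angles; "qd": joint speeds; "effort": joint torques, N m; "ee_pos": TCP position; "orientation": TCP orientation; "wrist_force": force on the tool from outside, world axes, zero at the start; "moment": the same for the moment, N m; "finger_gap": opening from 0.0 (shut) to 1.0 (fully open); "grasp_force": force on a finger pad.
Only numpy, scipy, OpenCV 4.12 (cv2) and the standard library are available. Lean on these libraries where they do the work, as an engineer would, in place of code of your own. Each camera call takes 0.05 s, during which the arm holds its last target. There are 200 camera calls.

TASK

The lens in the swivel vise has to be turned for the next step of its strip-down: loosen the vise's clamp knob, swing the head by its handle until the pointer stands on the long 45-degree mark, and clamp it fully tight again. Take the sliding lid off the parts case, raising its end over the lip so that it can slide out, and lay it flat on the mat clear of the case. Then put away the parts already taken off the lens, which lie on the mat: the flat rings in the case's larger compartment and the tall sleeves in its smaller one; leave everything else where it is.

Things in the scene. Friction and masses are not known exactly. Their poses are not given: they have to be found in the camera images.
- clamp_knob (a joint): Clamp knob of the swivel vise: black T-shaped knob on the clamp lug, vertical axis. 0 = fully tight (stop); the value in rad grows as it is turned counter-clockwise seen from above, to the stop at 2.0. The head is clamped below about 0.5 rad and free above about 0.6. The screw is stiff (0.1 to 0.15 N m) and stays where it is left.
- knob_grip (a point): Point on the knob's axis in the middle of its upright grip bar, 69 mm above the vise's underside. The bar is 56 mm long (along this point's x axis, which turns with the knob), 12 mm wide (its y axis) and 28 mm high; its top is 12 mm above this point, the steel clamp strap's top 26 mm below it. The lug underneath is 38 x 42 mm.
- vise_head (a joint): Swivel angle in rad of the vise's head (jaws, lens barrel, handle), growing counter-clockwise seen from above. 0 = the small dark pointer on the flange stands on the middle mark of the rim scale; +0.785 = on the long 45-degree mark. Stops at -1.25 and 1.25. Unclamped it turns easily and stays where it is left.
- handle_grip (a point): Point on the axis of the head's upright handle, a black round post 16 mm in diameter, 118 mm from the swivel axis, a quarter turn clockwise from the pointer. The post's top is 14 mm above this point; it is free to 24 mm below it. It moves on a circle about the swivel axis. Above its arm nothing of the head is nearer than 40 mm to the post.
- mark_45 (a point): The long thick 45-degree mark (16 x 3 mm) on the pale rim scale of the vise's base, 80 mm from the swivel axis; the other marks, one each 15 degrees, are 9 mm long and thin.
- vise: Fixed base of the blue swivel vise, 176 mm across, with two bolted feet along its x axis. Origin: on the vertical swivel axis, at the underside. The knob's axis is 100 mm out along its +y axis; at head angle 0 the handle points along its -y axis and the pointer along +x. The black lens barrel held upright in the jaws is highest, 107 mm above the underside.
- parts_case: Grey parts case, fixed, 140 (x) x 200 (y) x 50 mm high; origin: centre of its underside. Side walls 46 mm high. Its lid draws out along its -y axis, but at that end a lip stands 5 mm higher than the closed lid's underside. Over its rear half (y above 0) rails overhang the lid's edges, 5.5 mm above the lid's top. A divider 32 mm high at y = 13 mm parts it in two.
- big_floor (a point): Centre of the floor of the case's larger compartment, at the lip end: 116 mm (case's x) by 106 mm (y), floor 4 mm above the case's underside.
- small_floor (a point): Centre of the floor of the case's smaller compartment, at the rear end: 116 mm (case's x) by 80 mm (y), floor 4 mm above the case's underside.
- case_lid: White sliding lid, 126 (x) x 186 (y) x 4.5 mm, 0.10 to 0.17 kg; origin: centre of its underside, 36 mm above the case's underside when closed, axes as the case's. Raise its -y end 6 to 9 mm (the rear stays down under the rails), draw it out along -y; after 100 mm it is clear of the rails and can be lifted off. A black grip rib stands near its -y end.
- lid_grip (a point): Centre of the lid's grip rib: 14 mm wide (lid's x axis), 40 mm long (y), 24 mm high; 55 mm from the lid's centre towards its -y end, 16.5 mm above its underside; the rib's top is 12 mm above this point. The far middle of the mat (world x 0.63 to 0.77, y -0.07 to 0.17) is clear at the start, with room for the lid.
- ring0: Flat aluminium lens ring lying on the green mat (top at world z = 0.002), 36 mm outside diameter, 27 mm hole, 10 mm high, 25 g; origin at the centre of its underside. May be absent (then None).
- ring1: Flat aluminium lens ring lying on the green mat (top at world z = 0.002), 36 mm outside diameter, 27 mm hole, 10 mm high, 25 g; origin at the centre of its underside. May be absent (then None).
- ring2: Flat aluminium lens ring lying on the green mat (top at world z = 0.002), 36 mm outside diameter, 27 mm hole, 10 mm high, 25 g; origin at the centre of its underside. May be absent (then None).
- sleeve0: Aluminium lens sleeve (a small cup) standing on the green mat (top at world z = 0.002), 26 mm in diameter, 28 mm high, 30 g; origin at the centre of its underside. May be absent (then None).
- sleeve1: Aluminium lens sleeve (a small cup) standing on the green mat (top at world z = 0.002), 26 mm in diameter, 28 mm high, 30 g; origin at the centre of its underside. May be absent (then None).
- sleeve2: Aluminium lens sleeve (a small cup) standing on the green mat (top at world z = 0.002), 26 mm in diameter, 28 mm high, 30 g; origin at the centre of its underside. May be absent (then None).
- lens_cap: Bystander, to be left alone. Black lens cap, a flat disc 52 mm in diameter and 8 mm high: not a part to put away. Origin at the underside's centre.
- board: Bystander, to be left alone. Small green circuit board, 70 x 50 x 4 mm, lying flat. Origin at the underside's centre.
- driver: Bystander, to be left alone. Screwdriver with orange handle, 170 mm long, lying.
- lens_a: Bystander, to be left alone. Complete black lens standing on the mat, 62 mm in diameter, 62 mm high. Origin at the underside's centre.
- lens_b: Bystander, to be left alone. Complete black lens standing on the mat, 58 mm in diameter, 48 mm high. Origin at the underside's centre.
- cleaner: Bystander, to be left alone. Small blue bottle, 38 mm in diameter, 85 mm high. Origin at the underside's centre.
- blower: Bystander, to be left alone. Black rubber blower bulb with its nozzle up, 52 mm in diameter, 85 mm high. Origin at the underside's centre.

How it is judged:
By the outcome, as a careful person would: the job done as asked, in the order asked, and still so for the second after the job is handed in, with the robot touching nothing.
Of ring0, ring1, ring2, sleeve0, sleeve1, sleeve2 only 3 to 5 are there at a start; the rules pass over those that are not, and their reading is None.
At some moment in a run one of ring0, ring1, ring2, sleeve0, sleeve1, sleeve2 may be knocked a few centimetres aside while the robot is not near it.
Once in a run the grip may slacken for a moment while it holds something.
It also fails if it takes over 210 s, if anything falls off the work surface, if the arm or the gripper's body presses on something with over 40 N, if the wrist force passes 120 N, or if a joint passes its speed limit or range.

## Working session

There is one attempt and no reset: what is moved stays moved. The work goes in short steps, Python scripts to look and compute and a tool call to move; the robot and the scene stay as the last step left them, time stands still between calls to the robot, and variables do not carry over. Pictures are saved under pics/ and viewed, at most 14 in all, crops included, and the job is handed in when it is done.

Besides the shell and the picture viewer there is one more tool, called after "Call:" by a JSON object that holds its "op" and its "data", one argument or row to a line. carry_out: Moves the arm, as the interface text tells. Its arguments: {"type":"object","properties":{"motion":{"type":"string"}},"required":["motion"]}

```bash
ls; mkdir -p pics
cat > h.py <<'E'
import numpy as np, cv2
from scipy.spatial.transform import Rotation as R
from workcell import status, imaging, robot
def grab(n):
    f=imaging.grab_frame(n); return f
def K(f):
    h=f["color"].shape[0]; return h/2/np.tan(np.radians(f["fov_y"])/2)
def ray(f,u,v):
    T=np.array(f["camera_from_world"]); d=np.array([(u-f["cx"])/K(f),-(v-f["cy"])/K(f),-1.])
    o=-T[:3,:3].T@T[:3,3]; return o,T[:3,:3].T@d
def onz(f,u,v,z):
    o,d=ray(f,u,v); return o+d*(z-o[2])/d[2]
def proj(f,p):
    T=np.array(f["camera_from_world"]); c=T[:3,:3]@np.array(p)+T[:3,3]
    return f["cx"]-K(f)*c[0]/c[2], f["cy"]+K(f)*c[1]/c[2]
def save(f,n,s=1.5,crop=None):
    im=f["color"][:,:,::-1]
    if crop: im=im[crop[1]:crop[3],crop[0]:crop[2]]
    cv2.imwrite("pics/"+n,cv2.resize(im,None,fx=s,fy=s,interpolation=cv2.INTER_CUBIC))
def tool():
    s=status.read_state(); return np.array(s["ee_pos"]),R.from_euler("xyz",s["orientation"])
def delta(p,yaw=None):
    """shift in tool axes to reach world p, and rotvec to tool-down with yaw"""
    q,r=tool(); d=r.inv().apply(np.array(p)-q)
    rv=np.zeros(3)
    if yaw is not None:
        c=[(r.inv()*R.from_euler("xyz",[np.pi,0,y])).as_rotvec() for y in (yaw,yaw+np.pi)]
        rv=min(c,key=np.linalg.norm)
    return d.round(4),rv.round(3)
E
python3 - <<'E'
from h import *
print(status.read_state())
for n in("scene","top","wrist"):
    f=grab(n); save(f,n+"0.png"); print(n,{k:v for k,v in f.items() if k!="color"})
E
```

```text
pics
{'clock': 0.0, 'joint_positions': array([-1.24823604,  0.53716065, -0.00442183,  1.53886995,  0.00260861,
        1.06728918, -0.07117713]), 'qd': array([-0.00142587, -0.0007751 , -0.0002556 , -0.0003133 , -0.00154123,
       -0.00180625,  0.00087134]), 'effort': array([-2.76152932e-04, -5.83407247e+01,  1.04842588e+00, -2.59110689e+01,
        1.23799898e-02,  9.27855901e-03, -2.67773089e-05]), 'ee_pos': array([0.24616807, 0.60090495, 0.23041806]), 'orientation': array([-3.13987703e+00,  1.42431725e-04,  2.75291701e+00]), 'wrist_force': array([-0.02286423,  0.1059649 , -0.55359974]), 'moment': array([0.00866239, 0.02543415, 0.03601743]), 'grasp_force': 0.0, 'finger_gap': 1.002273592442013}
scene {'fov_y': 52.83295223713841, 'cx': 259.3417918885572, 'cy': 192.73218771135325, 'camera_from_world': array([[-0.70225012,  0.7119062 , -0.00585986,  0.39051991],
       [-0.57070385, -0.55800421,  0.6024354 ,  0.27262163],
       [ 0.42560767,  0.42640457,  0.79814613, -1.26844503],
       [ 0.        ,  0.        ,  0.        ,  1.        ]])}
top {'fov_y': 51.77221829407059, 'cx': 257.57042947802637, 'cy': 190.36175695125849, 'camera_from_world': array([[ 0.16237595, -0.9867212 ,  0.00391494, -0.06288492],
       [ 0.96643733,  0.159836  ,  0.20112517, -0.54281675],
       [-0.19908022, -0.02887435,  0.97955773, -1.09018333],
       [ 0.        ,  0.        ,  0.        ,  1.        ]])}
wrist {'fov_y': 64.3271796550107, 'cx': 256.5174394961319, 'cy': 188.73918620234258, 'camera_from_world': array([[ 0.37965894,  0.92512531, -0.00150104, -0.64912865],
       [-0.87915501,  0.36028729, -0.31189669,  0.04085704],
       [-0.28800272,  0.11973401,  0.95011484, -0.38123338],
       [ 0.        ,  0.        ,  0.        ,  1.        ]])}
```

View pics/top0.png

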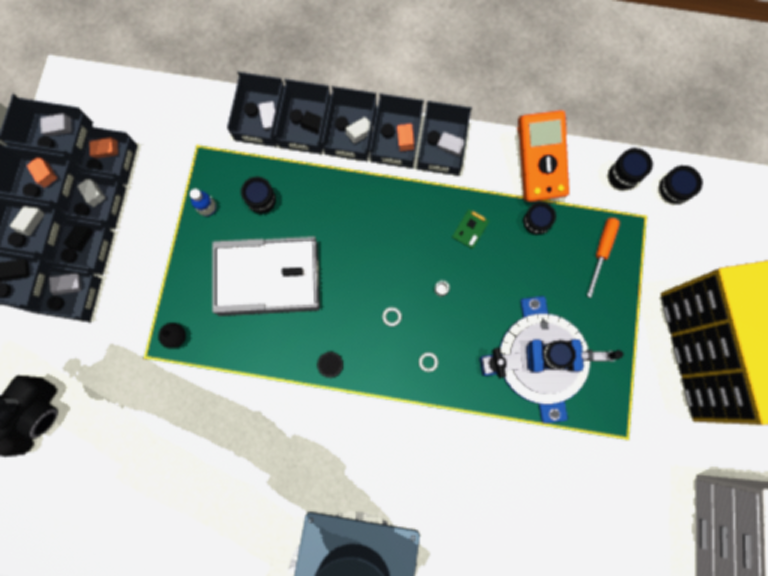

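View pics/scene0.png

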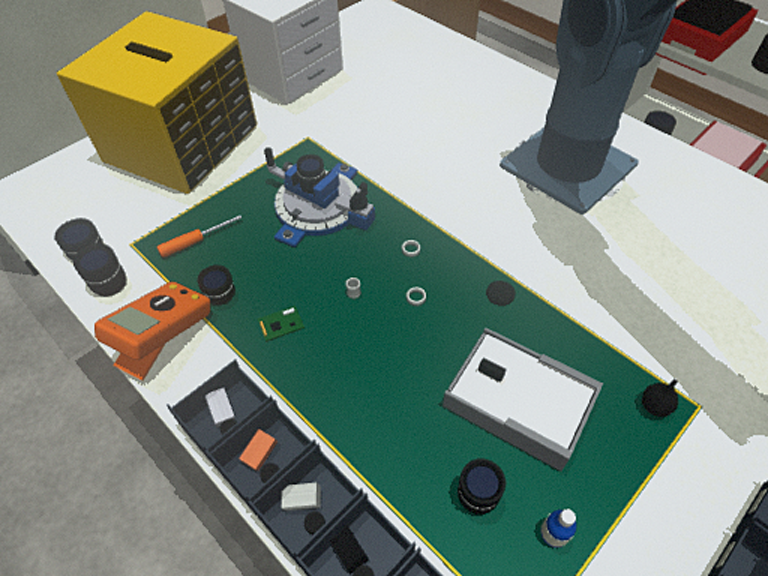

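The top view shows the vise (centre ~548,357; knob 497,363; handle post 617,355), the case (215–318, 238–312; rib 292,272), two rings (392,317; 428,362) and one sleeve (442,288). The scene view shows the same parts.

Run:
```python
from h import *
f=grab("top"); g=grab("scene")
def tri(a,b):
    o1,d1=ray(f,*np.array(a)/1.5);o2,d2=ray(g,*np.array(b)/1.5)
    st=np.linalg.lstsq(np.c_[d1,-d2],o2-o1,rcond=None)[0]
    p,q=o1+d1*st[0],o2+d2*st[1]; return ((p+q)/2).round(3),np.linalg.norm(p-q).round(4)
print("handle",tri((617,354),(269,152)))
print("pointer",onz(f,545/1.5,323/1.5,.03).round(3))
print("feet mid",onz(f,535/1.5,304/1.5,.01).round(3),onz(f,554/1.5,413/1.5,.01).round(3))
print("knob",tri((499,363),(359,193)), onz(f,499/1.5,363/1.5,.075))
print("rib",tri((292,271),(492,368)))
print("ring",onz(f,392/1.5,317/1.5,.012).round(3),onz(f,428/1.5,362/1.5,.012).round(3))
print("sleeve",onz(f,442/1.5,287/1.5,.03).round(3))
# masks
im=f["color"].astype(int)
w=(im.min(2)>190).astype(np.uint8); 
n,l,s,c=cv2.connectedComponentsWithStats(w)
for i in range(1,n):
    x,y,W,H,A=s[i]
    if 20<A<6000 and 100<x<430: print(s[i],c[i])
    if 1500<A<5000 and x<200:
        ct=cv2.findContours((l==i).astype(np.uint8),0,2)[0][0]; bx=cv2.boxPoints(cv2.minAreaRect(ct)); print([onz(f,*b,.0405).round(3) for b in bx])
```

```text
handle (array([ 0.482, -0.414,  0.082]), np.float64(0.0011))
pointer [ 0.528 -0.29   0.03 ]
feet mid [ 0.566 -0.271  0.01 ] [ 0.36  -0.331  0.01 ]
knob (array([ 0.432, -0.203,  0.074]), np.float64(0.0004)) [ 0.4315822  -0.20338298  0.075     ]
rib (array([0.544, 0.212, 0.056]), np.float64(0.0018))
ring [0.494 0.006 0.012] [ 0.417 -0.077  0.012]
sleeve [ 0.566 -0.082  0.03 ]
[259  45   8   8  30] [262.76666667  48.06666667]
[173  68  10  17 117] [177.54700855  75.41880342]
[232  79  14  12 101] [239.03960396  84.55445545]
[294  90  14  11  99] [300.39393939  94.57575758]
[127 126   6   6  27] [129.51851852 128.88888889]
[ 145  161   65   44 2487] [176.26618416 183.21310816]
[array([0.575, 0.375, 0.04 ]), array([0.614, 0.189, 0.04 ]), array([0.489, 0.16 , 0.04 ]), array([0.451, 0.342, 0.04 ])]
[291 190   7   6  33] [293.93939394 192.42424242]
[ 334  210   59   59 1739] [360.51753882 240.46175963]
[280 236  11  11  28] [285.28571429 240.67857143]
[396 236   7   4  26] [399.  237.5]
[323 239   4   9  21] [324.0952381  243.38095238]
```

Run:
```python
from h import *
f=grab("wrist"); p,r=tool()
o,d=ray(f,f["cx"],f["cy"]); print("cam in tool",r.inv().apply(o-p).round(3),"axis",r.inv().apply(d).round(3))
c=onz(f,f["cx"],f["cy"],.03); print(r.inv().apply(c-p).round(3))
print(delta([.5,.25,.28],1.9),delta([.42,-.22,.28],1.13))
```

```text
cam in tool [ 0.08   0.    -0.143] axis [-0.312 -0.     0.95 ]
[-0.033 -0.     0.201]
(array([-0.3679, -0.229 , -0.0489]), array([-0.001,  0.   ,  0.853])) (array([-0.4721, -0.6942, -0.0486]), array([-0.   , -0.   , -1.519]))
```

Call:
{"op": "carry_out", "data": {
  "motion": "-.26 -.16 -.035 0 0 .8 .0854;-.26 -.16 -.035 0 0 .8 .0854;-.26 -.16 -.035 0 0 .8 .0854;-.26 -.16 -.035 0 0 .8 .0854;-.26 -.16 -.035 0 0 .8 .0854;-.26 -.16 -.035 0 0 .8 .0854;-.26 -.16 -.035 0 0 .8 .0854;-.26 -.16 -.035 0 0 .8 .0854"
}}

```text
clock: 0.97
ee_pos: [0.4307, 0.3488, 0.2674]
orientation: [3.139, 0.003, 1.942]
wrist_force: [0.5, -0.1, 0.6]
finger_gap: 0.999
grasp_force: 0.0
```

Call:
{"op": "carry_out", "data": {
  "motion": "-.277 -.09 0 0 0 .82 .0854;-.277 -.09 0 0 0 .82 .0854;-.277 -.09 0 0 0 .82 .0854;-.277 -.09 0 0 0 .82 .0854;-.277 -.09 0 0 0 .82 .0854;-.277 -.09 0 0 0 .82 .0854;-.277 -.09 0 0 0 .82 .0854;-.277 -.09 0 0 0 .82 .0854"
}}

```text
clock: 1.63
ee_pos: [0.4461, 0.056, 0.2668]
orientation: [3.14, 0.002, 1.118]
wrist_force: [-0.0, -0.2, 0.2]
finger_gap: 1.0
grasp_force: 0.0
```

Call:
{"op": "carry_out", "data": {
  "motion": "-.268 .097 0 0 0 0 .0854;-.268 .097 0 0 0 0 .0854;-.268 .097 0 0 0 0 .0854;-.268 .097 0 0 0 0 .0854;-.268 .097 0 0 0 0 .0854;-.268 .097 0 0 0 0 .0854;-.268 .097 0 0 0 0 .0854;-.268 .097 0 0 0 0 .0854"
}}

```text
clock: 2.3
ee_pos: [0.4186, -0.2269, 0.2672]
orientation: [3.139, 0.003, 1.124]
wrist_force: [-0.0, -0.6, -0.1]
finger_gap: 1.001
grasp_force: 0.0
```

Run:
```python
from h import *
s=status.read_state(); print(s["clock"],s["ee_pos"],s["orientation"],s["joint_positions"].round(2))
f=grab("wrist"); save(f,"w1.png"); np.save("w1.npy",f,allow_pickle=True)
```

```text
2.3 [ 0.41863029 -0.22691168  0.26715069] [3.13857235 0.00325048 1.12371371] [-0.24  0.23  0.75  1.98 -0.18  1.    0.15]
```

View pics/w1.png

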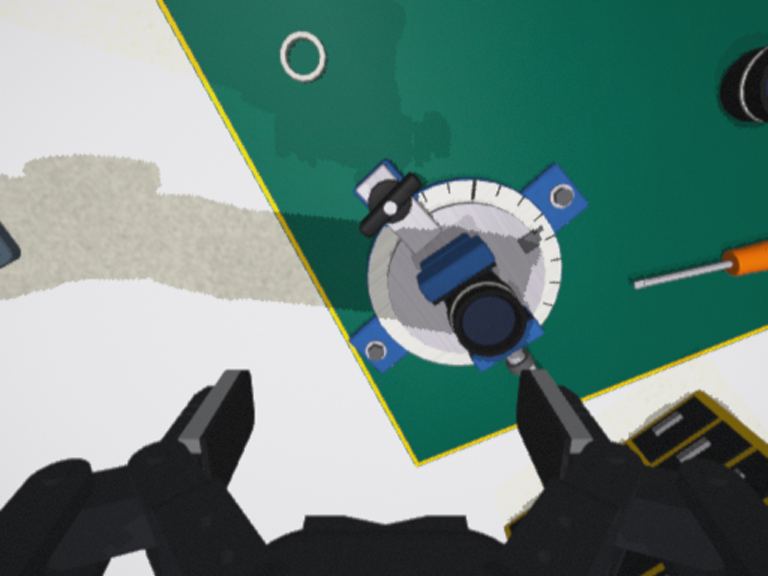

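The wrist view shows the knob bar from (366,229) to (416,181) centred at (391,207). The foot bolts are at (562,195) and (376,350), the long 45° mark at (474,190), and the pointer tip at (541,230).

Run:
```python
from h import *
f=np.load("w1.npy",allow_pickle=True).item()
o=lambda u,v,z: onz(f,u/1.5,v/1.5,z)
a,b=o(366,229,.08),o(416,181,.08); m=o(391,207,.08); print("bar",a.round(4),b.round(4),np.linalg.norm(a-b),"mid",m.round(4),(a+b)/2,"dir",np.arctan2(*(b-a)[1::-1]))
p,q=o(562,195,.014),o(376,350,.014); c=(p+q)/2; yaw=np.arctan2(*(p-q)[1::-1]); print("centre",c,"yaw",yaw,np.linalg.norm(p-q))
k=c[:2]+.1*np.array([-np.sin(yaw),np.cos(yaw)]); print("knob",k)
m45=o(474,190,.03); print("m45",m45,np.hypot(*(m45-c)[:2]),np.arctan2(*(m45-c)[1::-1])-yaw)
t=o(541,230,.033); print("ptr",np.hypot(*(t-c)[:2]),np.arctan2(*(t-c)[1::-1])-yaw)
```

```text
bar [ 0.4126 -0.2098  0.08  ] [ 0.4598 -0.1943  0.08  ] 0.04968077741821474 mid [ 0.436  -0.2033  0.08  ] [ 0.43619803 -0.20208353  0.08      ] dir 0.3174789116476835
centre [ 0.46504362 -0.29886096  0.014     ] yaw 0.2935570381118941 0.2176302221979454
knob [ 0.43610772 -0.20313889]
m45 [ 0.50068959 -0.22760574  0.03      ] 0.0796739705627466 0.8133854431060525
ptr 0.07527311091209889 -0.06770779259935247
```

Call:
{"op": "carry_out", "data": {
  "motion": ".029 .005 .1 0 0 .825 .045;.029 .005 .1 0 0 .825 .045;.029 .005 .1 0 0 .825 .045;.029 .005 .1 0 0 .825 .045;.029 .005 .12 0 0 .825 .045;.029 .005 .12 0 0 .825 .045;.029 .005 .12 0 0 .825 .045;.029 .005 .12 0 0 .825 .045"
}}

```text
clock: 3.02
ee_pos: [0.4373, -0.1938, 0.1457]
orientation: [-3.141, 0.001, 0.308]
wrist_force: [0.4, 0.5, 0.4]
finger_gap: 0.525
grasp_force: 0.0
```

Run:
```python
from h import *
print(delta([.436,-.203,.054],.297)); s=status.read_state(); print(s["ee_pos"],s["orientation"],s["finger_gap"],s["joint_positions"].round(2))
f=grab("wrist"); print(np.array(proj(f,[.436,-.203,.083]))*1.5); save(f,"w2.png")
```

```text
(array([-0.004 ,  0.0085,  0.0917]), array([-0.001,  0.001,  0.011]))
[ 0.43732258 -0.1938037   0.14574122] [-3.14065690e+00  9.65595585e-04  3.07569484e-01] 0.5254721062107509 [-0.32  0.49  0.82  2.09 -0.52  0.78 -0.44]
[401.95222239 315.70012934]
```

View pics/w2.png

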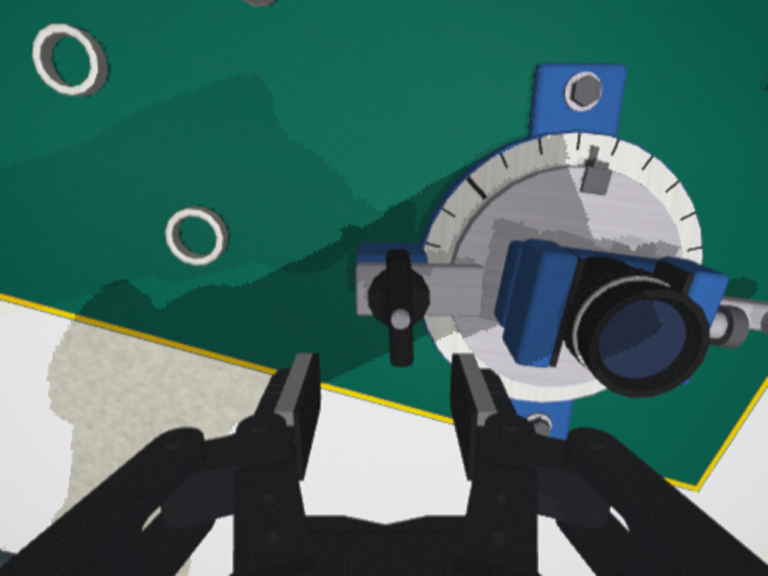

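The view shows the knob bar upright at column ~400, rows 250–366, aligned with the tool. It is within 3 mm of the prediction, so I descend and grip.

Call:
{"op": "carry_out", "data": {
  "motion": "-.003 .0085 .03 0 0 .01 .045;-.003 .0085 .06 0 0 .01 .045;-.003 .0085 .0915 0 0 .01 .045;-.003 .0085 .0915 0 0 .01 .045;-.003 .0085 .0915 0 0 .01 .045"
}}

```text
clock: 3.48
ee_pos: [0.4361, -0.2037, 0.0545]
orientation: [-3.14, 0.002, 0.3]
wrist_force: [-0.4, -0.1, -0.3]
finger_gap: 0.531
grasp_force: 0.0
```

Call:
{"op": "carry_out", "data": {
  "motion": "0 0 0 0 0 0 0;0 0 0 0 0 0 0;0 0 0 0 0 0 0;0 0 0 0 0 0 0;0 0 0 0 0 0 0;0 0 0 0 0 0 0"
}}

```text
clock: 3.98
ee_pos: [0.4373, -0.2016, 0.0564]
orientation: [-3.137, -0.002, 0.3]
wrist_force: [-2.9, 8.1, 12.2]
finger_gap: 0.13
grasp_force: 58.6
```

Call:
{"op": "carry_out", "data": {
  "motion": "0 0 0 0 0 -.1 0;0 0 0 0 0 -.2 0;0 0 0 0 0 -.3 0;0 0 0 0 0 -.4 0;0 0 0 0 0 -.5 0;0 0 0 0 0 -.6 0;0 0 0 0 0 -.65 0;0 0 0 0 0 -.65 0"
}}

```text
clock: 4.65
ee_pos: [0.4365, -0.2004, 0.0563]
orientation: [-3.137, -0.005, 0.954]
wrist_force: [-4.3, 10.8, 15.9]
finger_gap: 0.127
grasp_force: 59.2
```

Call:
{"op": "carry_out", "data": {
  "motion": "0 0 0 0 0 -.1 0;0 0 0 0 0 -.2 0;0 0 0 0 0 -.3 0;0 0 0 0 0 -.4 0;0 0 0 0 0 -.5 0;0 0 0 0 0 -.6 0;0 0 0 0 0 -.65 0;0 0 0 0 0 -.65 0"
}}

```text
clock: 5.32
ee_pos: [0.435, -0.2, 0.0563]
orientation: [-3.138, -0.007, 1.604]
wrist_force: [-9.0, 14.0, 20.6]
finger_gap: 0.129
grasp_force: 59.9
```

Call:
{"op": "carry_out", "data": {
  "motion": "0 0 0 0 0 0 .045;0 0 0 0 0 0 .045;0 0 0 0 0 0 .045;0 0 -.04 0 0 0 .045;0 0 -.08 0 0 0 .045;0 0 -.12 0 0 0 .045;0 0 -.12 0 0 0 .045"
}}

```text
clock: 5.9
ee_pos: [0.441, -0.2072, 0.1816]
orientation: [3.13, 0.004, 1.596]
wrist_force: [1.1, -0.5, -0.1]
finger_gap: 0.527
grasp_force: 0.0
```

Call:
{"op": "carry_out", "data": {
  "motion": "-.04 .01 -.02 0 0 0 .045;-.08 .02 -.04 0 0 0 .045;-.12 .03 -.05 0 0 0 .045;-.15 .03 -.05 0 0 0 .045;-.15 .03 -.05 0 0 0 .045;-.15 .03 -.05 0 0 0 .045"
}}

```text
clock: 6.4
ee_pos: [0.4701, -0.3569, 0.2254]
orientation: [3.141, 0.003, 1.593]
wrist_force: [0.3, 0.5, -1.5]
finger_gap: 0.524
grasp_force: 0.0
```

Run:
```python
from h import *
s=status.read_state(); print(s["ee_pos"],s["orientation"],s["joint_positions"].round(2))
f=grab("wrist"); save(f,"w3.png"); np.save("w3.npy",f,allow_pickle=True)
```

```text
[ 0.47008138 -0.35694301  0.22535829] [3.14124802e+00 2.76345531e-03 1.59323454e+00] [ 0.23  0.47  0.47  1.73 -0.24  1.    0.81]
```

View pics/w3.png

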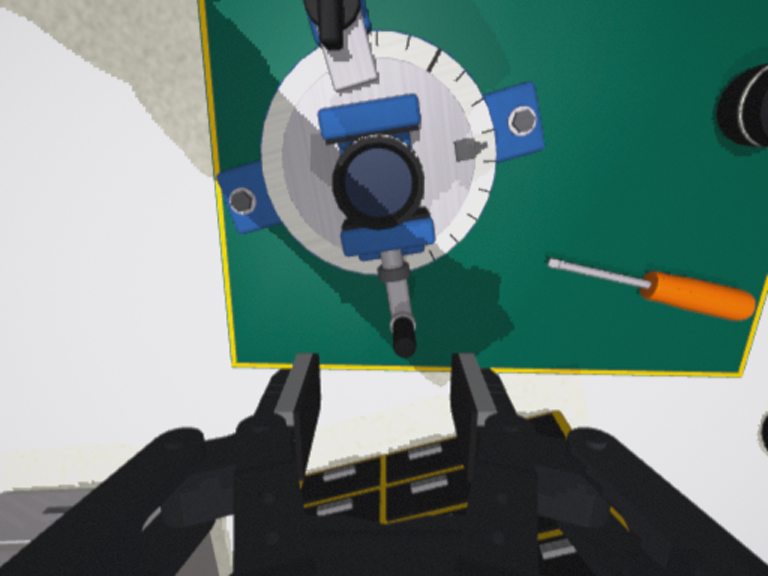

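The post's top is at (404,344), the bolts at (522,121) and (242,201), the pointer at (486,147) and the long mark at (434,59).

Run:
```python
from h import *
f=np.load("w3.npy",allow_pickle=True).item()
o=lambda u,v,z: onz(f,u/1.5,v/1.5,z)
p,q=o(522,121,.014),o(242,201,.014); c=(p+q)/2; yaw=np.arctan2(*(p-q)[1::-1]); print("centre",c,yaw,np.linalg.norm(p-q))
for z in(.065,.075,.085,.095):
    h=o(404,344,z); print(z,h.round(4),np.hypot(*(h-c)[:2]).round(4),np.arctan2(*(h-c)[1::-1])+np.pi/2-yaw)
for z in (.025,.03,.035):
  m=o(434,59,z); t=o(486,147,z); print(z,[(np.hypot(*(x-c)[:2]).round(4),np.arctan2(*(x-c)[1::-1])-yaw) for x in(m,t)])
```

```text
centre [ 0.46442263 -0.29845135  0.014     ] 0.2913628470075472 0.21800016262057859
0.065 [ 0.486  -0.4236  0.065 ] 0.127 -0.1207946308924589
0.075 [ 0.4854 -0.4188  0.075 ] 0.1222 -0.11872717307282665
0.085 [ 0.4848 -0.414   0.085 ] 0.1173 -0.11648815759678188
0.095 [ 0.4843 -0.4091  0.095 ] 0.1124 -0.11405533189625972
0.025 [(np.float64(0.0786), np.float64(0.7916216533053174)), (np.float64(0.0785), np.float64(-0.1269383455525101))]
0.03 [(np.float64(0.0777), np.float64(0.7928641722487401)), (np.float64(0.0775), np.float64(-0.12302924732005643))]
0.035 [(np.float64(0.0769), np.float64(0.7941336995228864)), (np.float64(0.0764), np.float64(-0.11901467555900747))]
```

Call:
{"op": "carry_out", "data": {
  "motion": "-.04 .013 0 0 0 0 .045;-.058 .013 .02 0 0 0 .045;-.058 .013 .06 0 0 0 .045;-.058 .013 .1 0 0 0 .045;-.058 .013 .14 0 0 0 .045;-.058 .013 .17 0 0 0 .045;-.058 .013 .17 0 0 0 .045;-.058 .013 .17 0 0 0 .045"
}}

```text
clock: 7.12
ee_pos: [0.485, -0.4093, 0.054]
orientation: [-3.139, -0.002, 1.599]
wrist_force: [-0.6, 0.0, 1.4]
finger_gap: 0.526
grasp_force: 0.0
```

Call:
{"op": "carry_out", "data": {
  "motion": "0 0 0 0 0 0 0;0 0 0 0 0 0 0;0 0 0 0 0 0 0;0 0 0 0 0 0 0;0 0 0 0 0 0 0;0 0 0 0 0 0 0"
}}

```text
clock: 7.62
ee_pos: [0.487, -0.4122, 0.0577]
orientation: [3.138, 0.002, 1.598]
wrist_force: [-1.2, 1.6, 6.7]
finger_gap: 0.171
grasp_force: 58.3
```

Run:
```python
from h import *
p,r=tool(); c=np.array([.4647,-.2986]); d=p[:2]-c; rad=np.hypot(*d); th0=np.arctan2(d[1],d[0]); print(p,rad,th0-.292+1.571)
for th in np.linspace(th0,.292+.785-1.571,13)[1:]:
    q=np.r_[c+.118*np.array([np.cos(th),np.sin(th)]),p[2]]; print(r.inv().apply(q-p).round(4))
```

```text
[ 0.48697543 -0.41219393  0.05767286] 0.11575740276260077 -0.09815648534927868
[-0.0005  0.0089  0.    ]
[0.0019 0.0172 0.0001]
[0.0049 0.0254 0.0001]
[0.0085 0.0333 0.0001]
[0.0126 0.0409 0.0001]
[0.0173 0.0482 0.0001]
[0.0225 0.0552 0.0001]
[0.0282 0.0617 0.0002]
[0.0344 0.0678 0.0002]
[0.041  0.0734 0.0002]
[0.048  0.0786 0.0002]
[0.0554 0.0832 0.0002]
```

Call:
{"op": "carry_out", "data": {
  "motion": "0 .009 0 0 0 0 0;.002 .017 0 0 0 0 0;.005 .0255 0 0 0 0 0;.0085 .033 0 0 0 0 0;.0125 .041 0 0 0 0 0;.0175 .048 0 0 0 0 0;.0175 .048 0 0 0 0 0"
}}

```text
clock: 8.2
ee_pos: [0.5352, -0.3937, 0.0577]
orientation: [3.138, 0.004, 1.601]
wrist_force: [-3.3, -3.4, 6.8]
finger_gap: 0.169
grasp_force: 59.7
```

Call:
{"op": "carry_out", "data": {
  "motion": ".005 .007 0 0 0 0 0;.011 .0135 0 0 0 0 0;.017 .0195 0 0 0 0 0;.0235 .025 0 0 0 0 0;.0305 .0305 0 0 0 0 0;.038 .035 0 0 0 0 0;.038 .035 0 0 0 0 0;.038 .035 0 0 0 0 0"
}}

```text
clock: 8.87
ee_pos: [0.568, -0.354, 0.0575]
orientation: [3.139, 0.002, 1.599]
wrist_force: [-2.7, -0.5, 8.4]
finger_gap: 0.169
grasp_force: 60.3
```

Run:
```python
from h import *
p,r=tool(); c=np.array([.4647,-.2986]); d=p[:2]-c; print(p,np.hypot(*d),np.arctan2(d[1],d[0])-.292+1.571)
f=grab("wrist"); save(f,"w4.png"); np.save("w4.npy",f,allow_pickle=True)
```

```text
[ 0.56795269 -0.35400576  0.05747526] 0.1171789902739645 0.7865001250509938
```

View pics/w4.png

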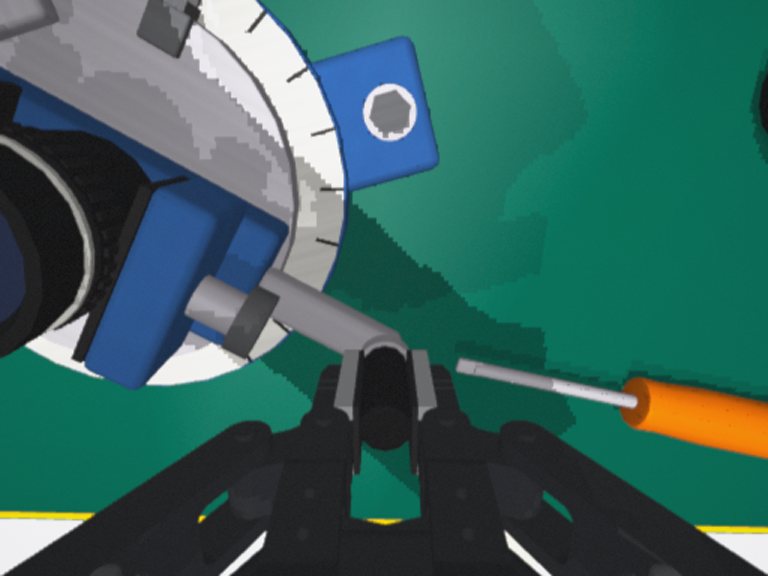

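The post is gripped at (385,395), clear of everything else. I release and check the pointer from above.

Call:
{"op": "carry_out", "data": {
  "motion": "0 0 0 0 0 0 .045;0 0 0 0 0 0 .045;0 0 0 0 0 0 .045;0 0 -.04 0 0 0 .045;0 0 -.08 0 0 0 .045;0 0 -.12 0 0 0 .045;0 0 -.16 0 0 0 .045;0 0 -.18 0 0 0 .045"
}}

```text
clock: 9.58
ee_pos: [0.5686, -0.3548, 0.2405]
orientation: [3.136, 0.003, 1.598]
wrist_force: [1.0, -0.8, 0.4]
finger_gap: 0.524
grasp_force: 0.0
```

Call:
{"op": "carry_out", "data": {
  "motion": ".02 -.03 0 0 0 0 .045;.04 -.06 0 0 0 0 .045;.067 -.096 0 0 0 0 .045;.067 -.096 0 0 0 0 .045;.067 -.096 0 0 0 0 .045"
}}

```text
clock: 10.0
ee_pos: [0.467, -0.2873, 0.2347]
orientation: [-3.141, -0.002, 1.598]
wrist_force: [1.7, 0.2, 1.1]
finger_gap: 0.529
grasp_force: 0.0
```

Run:
```python
from h import *
p,r=tool(); print(p)
f=grab("wrist"); np.save("w5.npy",f,allow_pickle=True)
u,v=proj(f,[.4647+.07*np.cos(1.077),-.2986+.07*np.sin(1.077),.03]);u,v=int(u),int(v); print(u,v)
x0,y0=max(0,u-110),max(0,v-70); print(x0,y0); save(f,"w5.png",3,(x0,y0,x0+220,y0+170))
```

```text
[ 0.46700848 -0.28730177  0.23468191]
285 117
175 47
```

View pics/w5.png

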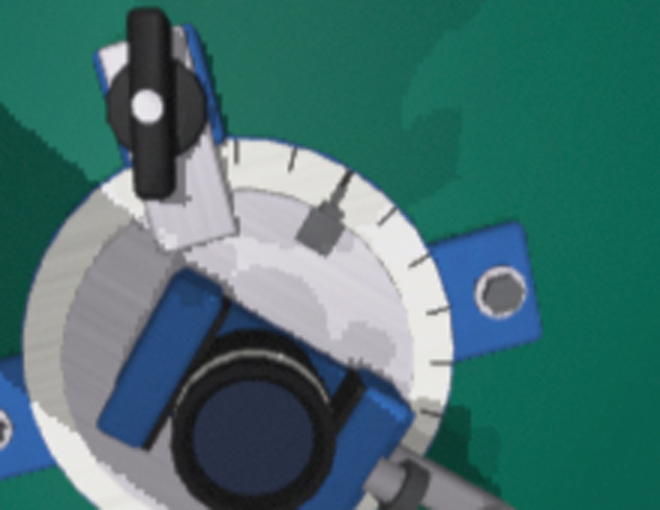

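The pointer (body 320,230, tip 335,208 in the crop) stands close to the long mark (outer end 348,175). I check the angle and the next knob move.

Run:
```python
from h import *
f=np.load("w5.npy",allow_pickle=True).item()
o=lambda u,v,z: onz(f,175+u/3,47+v/3,z)[:2]
c=np.array([.4647,-.2986])
b=o(501,293,.014); print("bolt",b,np.hypot(*(b-c)),np.arctan2(*(b-c)[::-1]))
for n,u,v in(("tip",336,207),("body",320,230),("markout",350,172),("markin",343,190)):
    for z in(.03,.036): d=o(u,v,z)-c; print(n,z,np.hypot(*d).round(4),(np.arctan2(d[1],d[0])-.292).round(4))
print(o(153,105,.083), np.arctan2(*(o(148,15,.083)-o(155,195,.083))[::-1]))
print(delta([.436,-.203,.146],1.604),delta([.436,-.203,.054],1.604))
```

```text
bolt [ 0.56918424 -0.26792766] 0.10889329673666485 0.2855376767157838
tip 0.03 0.0727 0.7752
tip 0.036 0.0728 0.7854
body 0.03 0.0626 0.7863
body 0.036 0.0629 0.7979
markout 0.03 0.086 0.8012
markout 0.036 0.0859 0.8095
markin 0.03 0.0792 0.7882
markin 0.036 0.0792 0.7974
[ 0.43709709 -0.20198132] 1.6068419849788051
(array([ 0.0865, -0.0311,  0.0893]), array([ 0.001, -0.   , -0.006])) (array([ 0.0864, -0.0312,  0.1813]), array([ 0.001, -0.   , -0.006]))
```

Call:
{"op": "carry_out", "data": {
  "motion": ".04 -.015 .03 0 0 0 .045;.07 -.031 .05 0 0 0 .045;.0865 -.031 .08 0 0 0 .045;.0865 -.031 .1 0 0 0 .045;.0865 -.031 .14 0 0 0 .045;.0865 -.031 .18 0 0 0 .045;.0865 -.031 .18 0 0 0 .045;.0865 -.031 .18 0 0 0 .045"
}}

```text
clock: 10.72
ee_pos: [0.4357, -0.2038, 0.0537]
orientation: [-3.138, -0.001, 1.597]
wrist_force: [-0.7, -0.8, 1.1]
finger_gap: 0.531
grasp_force: 0.0
```

Call:
{"op": "carry_out", "data": {
  "motion": "0 0 0 0 0 0 0;0 0 0 0 0 0 0;0 0 0 0 0 0 0;0 0 0 0 0 0 0;0 0 0 0 0 0 0;0 0 0 0 0 0 0"
}}

```text
clock: 11.22
ee_pos: [0.4353, -0.2044, 0.0571]
orientation: [3.141, 0.0, 1.597]
wrist_force: [-6.2, -0.9, 9.2]
finger_gap: 0.129
grasp_force: 58.8
```

Call:
{"op": "carry_out", "data": {
  "motion": "0 0 0 0 0 .1 0;0 0 0 0 0 .2 0;0 0 0 0 0 .3 0;0 0 0 0 0 .4 0;0 0 0 0 0 .5 0;0 0 0 0 0 .6 0;0 0 0 0 0 .65 0;0 0 0 0 0 .65 0"
}}

```text
clock: 11.88
ee_pos: [0.4338, -0.204, 0.057]
orientation: [-3.14, -0.0, 0.943]
wrist_force: [-11.7, -0.5, 16.4]
finger_gap: 0.127
grasp_force: 60.1
```

Call:
{"op": "carry_out", "data": {
  "motion": "0 0 0 0 0 .1 0;0 0 0 0 0 .2 0;0 0 0 0 0 .3 0;0 0 0 0 0 .4 0;0 0 0 0 0 .5 0;0 0 0 0 0 .6 0;0 0 0 0 0 .65 0;0 0 0 0 0 .65 0"
}}

```text
clock: 12.55
ee_pos: [0.433, -0.2029, 0.057]
orientation: [-3.137, 0.001, 0.294]
wrist_force: [-14.4, 3.3, 22.9]
finger_gap: 0.126
grasp_force: 61.1
```

```bash
python3 -c "
from h import *
s=status.read_state();print(s)"
```

```text
{'clock': 12.55, 'joint_positions': array([-0.18528728,  0.65375778,  0.68405219,  2.11997993, -0.7281953 ,
        0.62020514, -0.25845681]), 'qd': array([ 0.01048187, -0.00527568, -0.01614654, -0.00043681,  0.01275914,
       -0.00641314,  0.05499197]), 'effort': array([ -1.72309712, -37.90811777,   7.36690789, -18.49010289,
        -2.07288913,  -3.26056235,  -0.49752804]), 'ee_pos': array([ 0.433017  , -0.20289979,  0.05698992]), 'orientation': array([-3.13719388e+00,  1.15051513e-03,  2.93945422e-01]), 'wrist_force': array([-14.44588679,   3.32469043,  22.86742661]), 'moment': array([ 0.63899726,  3.04336566, -0.05368904]), 'grasp_force': 61.09959125518799, 'finger_gap': 0.12641064751208045}
```

Call:
{"op": "carry_out", "data": {
  "motion": "0 0 0 0 0 .05 0;0 0 0 0 0 .1 0;0 0 0 0 0 .1 0;0 0 0 0 0 .1 0"
}}

```text
clock: 12.88
ee_pos: [0.433, -0.2029, 0.0571]
orientation: [-3.138, 0.003, 0.204]
wrist_force: [-15.4, 2.4, 24.9]
finger_gap: 0.131
grasp_force: 96.0
```

```bash
python3 -c "
from h import *
s=status.read_state();print(s['orientation'],s['moment'],s['wrist_force'],s['effort'])"
```

```text
[-3.13787583e+00  2.58761346e-03  2.04131404e-01] [0.42023272 3.24872958 2.23990761] [-15.38306492   2.41871218  24.91632916] [-3.74216284e-02 -3.78896320e+01  8.30674678e+00 -1.78244627e+01
 -4.22530800e+00 -3.10453713e+00 -2.34455958e+00]
```

The knob is at its stop (moment 2.2 N m). I release it and go to the case.

Call:
{"op": "carry_out", "data": {
  "motion": "0 0 0 0 0 0 .045;0 0 0 0 0 0 .045;0 0 0 0 0 0 .045;0 0 -.04 0 0 0 .045;0 0 -.08 0 0 0 .045;0 0 -.12 0 0 0 .045;0 0 -.16 0 0 0 .045;0 0 -.19 0 0 0 .045"
}}

```text
clock: 13.55
ee_pos: [0.4366, -0.2042, 0.2482]
orientation: [3.141, -0.003, 0.197]
wrist_force: [0.3, -0.4, 0.2]
finger_gap: 0.53
grasp_force: 0.0
```

Run:
```python
from h import *
f=grab("wrist"); save(f,"w6.png"); np.save("w6.npy",f,allow_pickle=True); print(tool()[0],status.read_state()["orientation"])
```

```text
[ 0.43902278 -0.20586533  0.25231086] [ 3.13790989 -0.00941059  0.19622048]
```

Call:
{"op": "carry_out", "data": {
  "motion": ".1086 -.233 0 0 0 -.8 .045;.1086 -.233 0 0 0 -.8 .045;.1086 -.233 0 0 0 -.8 .045;.1086 -.233 0 0 0 -.8 .045;.1086 -.233 0 0 0 -.8 .045;.1086 -.233 0 0 0 -.8 .045;.1086 -.233 0 0 0 -.8 .045;.1086 -.233 0 0 0 -.8 .045"
}}

```text
clock: 14.27
ee_pos: [0.4974, 0.0503, 0.2452]
orientation: [3.141, -0.002, 1.006]
wrist_force: [-0.5, -0.1, 0.4]
finger_gap: 0.529
grasp_force: 0.0
```

Call:
{"op": "carry_out", "data": {
  "motion": ".1625 -.0485 0 0 0 -.78 .045;.1625 -.0485 0 0 0 -.78 .045;.1625 -.0485 0 0 0 -.78 .045;.1625 -.0485 0 0 0 -.78 .045;.1625 -.0485 0 0 0 -.78 .045;.1625 -.0485 0 0 0 -.78 .045;.1625 -.0485 0 0 0 -.78 .045;.1625 -.0485 0 0 0 -.78 .045"
}}

```text
clock: 14.93
ee_pos: [0.5445, 0.2073, 0.2453]
orientation: [3.141, 0.0, 1.775]
wrist_force: [-0.3, -0.3, -0.2]
finger_gap: 0.528
grasp_force: 0.0
```

Run:
```python
from h import *
f=grab("wrist"); np.save("w7.npy",f,allow_pickle=True); print(tool()[0],status.read_state()["orientation"],status.read_state()["joint_positions"].round(2))
a=np.load("w6.npy",allow_pickle=True).item()["color"]
cv2.imwrite("pics/w67.png",cv2.resize(np.hstack([a,f["color"]])[:,:,::-1],(800,300),interpolation=cv2.INTER_AREA))
```

```text
[0.54434443 0.20741375 0.24525023] [3.14094765e+00 2.54821967e-04 1.77295932e+00] [-0.86  0.45  0.57  1.74 -0.28  1.04  0.  ]
```

View pics/w67.png

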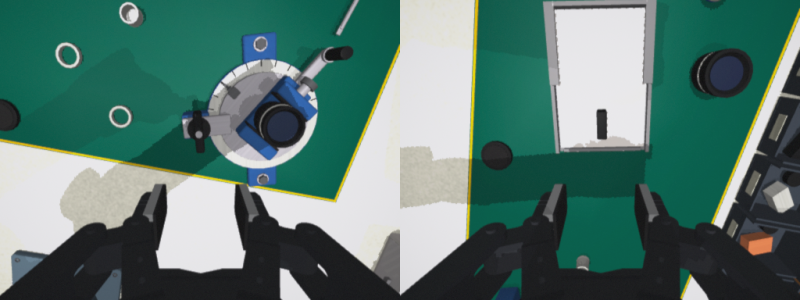

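On the left, the knob is back square to the strap and the pointer is on the long mark. On the right, the lid's rib is at about (257,159) in full-frame pixels and upright, with the case around it (183–322, 0–193).

Run:
```python
from h import *
f=np.load("w7.npy",allow_pickle=True).item(); im=f["color"].astype(int)
m=np.zeros(im.shape[:2],np.uint8); m[125:190,235:280]=(im[125:190,235:280].max(2)<70)
n,l,s,c=cv2.connectedComponentsWithStats(m); i=1+s[1:,4].argmax(); print(s[i],c[i])
ct=cv2.findContours((l==i).astype(np.uint8),0,2)[0][0]; print(cv2.minAreaRect(ct))
# rib top: far end (row min) edge and near end
x,y,w,h,_=s[i]
for z in(.0665,.0425): print(z,onz(f,x+w/2,y,z).round(4),onz(f,x+w/2,y+h,z).round(4))
# lid white mask
W=np.zeros_like(m); W[0:200,180:330]=(im[0:200,180:330].min(2)>200)
n,l,s,c=cv2.connectedComponentsWithStats(W); i=1+s[1:,4].argmax(); print(s[i])
L=[];Rr=[]
for r in range(110,180,5):
    xs=np.where(l[r]==i)[0]; L.append(onz(f,xs.min(),r,.0425)[:2]);Rr.append(onz(f,xs.max()+1,r,.0425)[:2])
L,Rr=np.array(L),np.array(Rr)
for A in(L,Rr): d=A[0]-A[-1]; print(A[0],A[-1],np.arctan2(d[1],d[0])-np.pi/2)
```

```text
[252 140  13  38 414] [257.93961353 158.74879227]
((258.00482177734375, 158.6294708251953), (37.0856819152832, 11.288557052612305), 87.87889862060547)
0.0665 [0.5412 0.2355 0.0665] [0.5498 0.1947 0.0665]
0.0425 [0.5422 0.2318 0.0425] [0.5514 0.1879 0.0425]
[  198    10   117   179 18302]
[0.47243784 0.25112098] [0.48898003 0.17880008] 0.2248648405416338
[0.59638454 0.2766659 ] [0.61225455 0.20417112] 0.21551268548185631
```

Run:
```python
from h import *
print(delta([.546,.213,.046],1.791))
```

```text
(array([0.0052, 0.0026, 0.1993]), array([ 0.001,  0.   , -0.018]))
```

Call:
{"op": "carry_out", "data": {
  "motion": ".005 .0025 .04 0 0 -.018 .045;.005 .0025 .08 0 0 -.018 .045;.005 .0025 .12 0 0 -.018 .045;.005 .0025 .16 0 0 -.018 .045;.005 .0025 .185 0 0 -.018 .045;.005 .0025 .198 0 0 -.018 .045;.005 .0025 .198 0 0 -.018 .045;.005 .0025 .198 0 0 -.018 .045"
}}

```text
clock: 15.65
ee_pos: [0.5461, 0.214, 0.0476]
orientation: [3.141, 0.001, 1.794]
wrist_force: [0.5, 0.2, 0.9]
finger_gap: 0.53
grasp_force: 0.0
```

Call:
{"op": "carry_out", "data": {
  "motion": "0 0 0 0 0 0 0;0 0 0 0 0 0 0;0 0 0 0 0 0 0;0 0 0 0 0 0 0;0 0 0 0 0 0 0;0 0 0 0 0 0 0"
}}

```text
clock: 16.15
ee_pos: [0.5465, 0.2151, 0.0489]
orientation: [3.139, -0.001, 1.796]
wrist_force: [-0.3, -0.0, 7.0]
finger_gap: 0.144
grasp_force: 59.6
```

Call:
{"op": "carry_out", "data": {
  "motion": "0 0 -.002 0 -.012 0 0;0 0 -.004 0 -.027 0 0;0 0 -.006 0 -.04 0 0;0 0 -.006 0 -.04 0 0;0 0 -.006 0 -.04 0 0"
}}

```text
clock: 16.57
ee_pos: [0.5456, 0.2156, 0.0532]
orientation: [3.14, 0.04, 1.797]
wrist_force: [0.8, 1.4, 1.1]
finger_gap: 0.147
grasp_force: 58.8
```

Run:
```python
from h import *
s=status.read_state(); print(s["ee_pos"],s["orientation"],s["moment"],s["wrist_force"]); p,r=tool(); print(r.as_matrix().round(3)[:,0])
f=grab("wrist"); save(f,"w8.png",1.5)
```

```text
[0.54561465 0.21561662 0.05322711] [3.14022635 0.03963952 1.79667814] [ 0.59973742 -0.1007478  -0.05689142] [0.8024033  1.41588697 1.0673228 ]
[-0.224  0.974 -0.04 ]
```

View pics/w8.png

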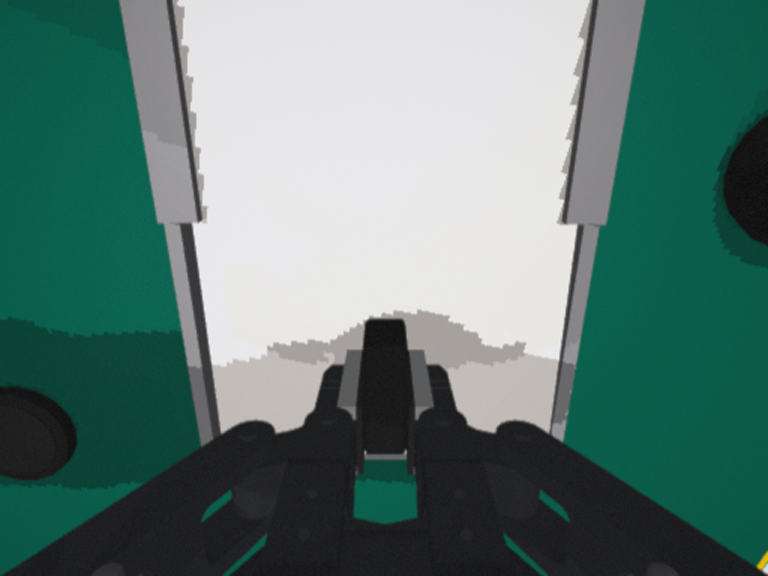

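The rib is held at (385,390) and the lid end is raised slightly. I raise it 1.5 mm more and draw it out along the tilted lid plane.

Call:
{"op": "carry_out", "data": {
  "motion": "0 0 -.0015 0 0 0 0;-.005 0 -.0015 0 0 0 0;-.012 0 -.0015 0 0 0 0;-.02 0 -.0015 0 0 0 0;-.03 0 -.0015 0 0 0 0;-.03 0 -.0015 0 0 0 0"
}}

```text
clock: 17.12
ee_pos: [0.5525, 0.1812, 0.0556]
orientation: [-3.141, 0.042, 1.792]
wrist_force: [-0.6, -0.9, -1.5]
finger_gap: 0.149
grasp_force: 58.5
```

Call:
{"op": "carry_out", "data": {
  "motion": "-.012 0 0 0 0 0 0;-.025 0 0 0 0 0 0;-.04 0 0 0 0 0 0;-.055 0 0 0 0 0 0;-.07 0 0 0 0 0 0;-.085 0 0 0 0 0 0;-.095 0 0 0 0 0 0;-.095 0 0 0 0 0 0"
}}

```text
clock: 17.78
ee_pos: [0.5737, 0.0887, 0.0597]
orientation: [3.141, 0.042, 1.791]
wrist_force: [1.0, -0.3, -1.8]
finger_gap: 0.148
grasp_force: 58.5
```

Run:
```python
from h import *
s=status.read_state(); print(s["ee_pos"],s["orientation"],s["wrist_force"])
f=grab("wrist"); save(f,"w9.png",1.2)
```

```text
[0.57373157 0.08872041 0.05966934] [3.14127747 0.04208623 1.79134857] [ 1.03413316 -0.32962088 -1.81760517]
```

View pics/w9.png

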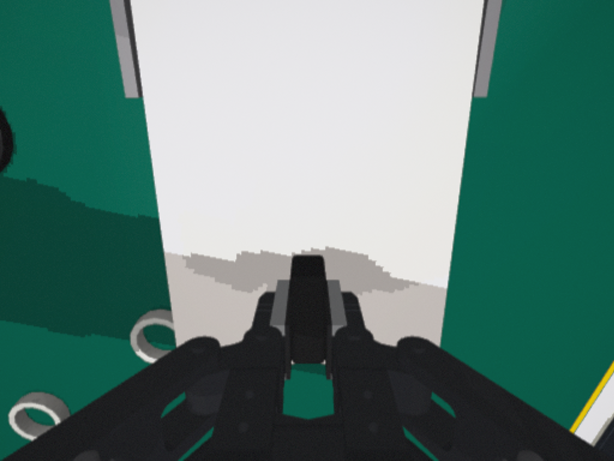

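The lid is drawn 130 mm and clear of the rails (rail ends at (125,95) and (487,95)). I lift, level and carry it to the far middle.

Call:
{"op": "carry_out", "data": {
  "motion": "0 0 -.02 0 0 0 0;0 0 -.04 0 .02 0 0;0 0 -.06 0 .042 0 0;0 0 -.07 0 .042 0 0;0 0 -.07 0 .042 0 0"
}}

```text
clock: 18.25
ee_pos: [0.574, 0.0965, 0.1313]
orientation: [3.137, -0.002, 1.796]
wrist_force: [-0.3, 0.1, -1.5]
finger_gap: 0.143
grasp_force: 58.8
```

Call:
{"op": "carry_out", "data": {
  "motion": "-.024 .02 0 0 0 .05 0;-.048 .04 0 0 0 .1 0;-.072 .06 0 0 0 .15 0;-.096 .08 0 0 0 .2 0;-.119 .1025 0 0 0 .22 0;-.119 .1025 0 0 0 .22 0;-.119 .1025 0 0 0 .22 0"
}}

```text
clock: 18.83
ee_pos: [0.6989, 0.0015, 0.1269]
orientation: [-3.139, -0.0, 1.575]
wrist_force: [0.3, -0.6, -0.9]
finger_gap: 0.147
grasp_force: 59.0
```

Run:
```python
from h import *
s=status.read_state(); print(s["ee_pos"],s["orientation"],s["wrist_force"],delta([.70,-.005,.012],1.571))
f=grab("top"); im=f["color"].astype(int)
u,v=onz(f,0,0,0)[:2],0
# non-green things in landing zone on the mat
g=(im[:,:,1]>im[:,:,0]+20)
for n,p in(("lid corners",[(.637,-.043),(.637,.143),(.763,-.043),(.763,.143)]),): print([np.round(np.array(proj(f,[*q,.002])),0) for q in p])
f2=grab("wrist");
```

```text
[0.69893853 0.00149759 0.12688394] [-3.13933087e+00 -4.08824842e-04  1.57470614e+00] [ 0.28631678 -0.60558209 -0.89386421] (array([-0.0065,  0.0013,  0.1149]), array([-0.002, -0.   ,  0.004]))
[array([285., 169.]), array([225., 159.]), array([291., 130.]), array([232., 121.])]
```

Call:
{"op": "carry_out", "data": {
  "motion": "-.003 0 .03 0 0 0 0;-.006 0 .06 0 0 0 0;-.006 0 .085 0 0 0 0;-.006 0 .1 0 0 0 0;-.006 0 .106 0 0 0 0;-.006 0 .11 0 0 0 0;-.006 0 .113 0 0 0 0;-.006 0 .113 0 0 0 0"
}}

```text
clock: 19.6
ee_pos: [0.6996, -0.003, 0.0169]
orientation: [3.141, -0.002, 1.576]
wrist_force: [0.5, -0.5, -1.0]
finger_gap: 0.15
grasp_force: 59.0
```

Call:
{"op": "carry_out", "data": {
  "motion": "0 0 .001 0 0 0 0;0 0 .002 0 0 0 0;0 0 .0035 0 0 0 0;0 0 .0035 0 0 0 0"
}}

```text
clock: 19.93
ee_pos: [0.6994, -0.0033, 0.013]
orientation: [3.141, -0.002, 1.576]
wrist_force: [0.4, -0.6, -1.2]
finger_gap: 0.15
grasp_force: 59.1
```

Call:
{"op": "carry_out", "data": {
  "motion": "0 0 .001 0 0 0 0;0 0 .002 0 0 0 0;0 0 .002 0 0 0 0"
}}

```text
clock: 20.18
ee_pos: [0.6994, -0.0033, 0.0129]
orientation: [3.141, -0.003, 1.576]
wrist_force: [-6.8, 0.7, 15.3]
finger_gap: 0.151
grasp_force: 61.2
```

Call:
{"op": "carry_out", "data": {
  "motion": "0 0 0 0 0 0 .045;0 0 0 0 0 0 .045;0 0 0 0 0 0 .045;0 0 -.04 0 0 0 .045;0 0 -.08 0 0 0 .045;0 0 -.12 0 0 0 .045;0 0 -.16 0 0 0 .045;0 0 -.2 0 0 0 .045"
}}

```text
clock: 20.85
ee_pos: [0.6987, -0.0038, 0.2122]
orientation: [-3.141, -0.002, 1.576]
wrist_force: [0.9, 0.2, -0.8]
finger_gap: 0.524
grasp_force: 0.0
```

Call:
{"op": "carry_out", "data": {
  "motion": "-.1 -.2 -.04 0 0 0 .055;-.1 -.2 -.04 0 0 0 .055;-.1 -.2 -.04 0 0 0 .055;-.1 -.2 -.04 0 0 0 .055;-.1 -.2 -.04 0 0 0 .055;-.1 -.2 -.04 0 0 0 .055;-.1 -.2 -.04 0 0 0 .055"
}}

```text
clock: 21.43
ee_pos: [0.4958, -0.1078, 0.2512]
orientation: [-3.141, -0.003, 1.57]
wrist_force: [-0.2, 0.3, -0.1]
finger_gap: 0.643
grasp_force: 0.0
```

Run:
```python
from h import *
print(tool()[0],status.read_state()["orientation"])
f=grab("wrist"); np.save("w10.npy",f,allow_pickle=True); t=grab("top"); np.save("t10.npy",t,allow_pickle=True)
cv2.imwrite("pics/w10.png",cv2.resize(np.hstack([f["color"],t["color"]])[:,:,::-1],(800,300),interpolation=cv2.INTER_AREA))
```

```text
[ 0.49581426 -0.10777394  0.25116787] [-3.14068526e+00 -2.94482166e-03  1.56999231e+00]
```

View pics/w10.png

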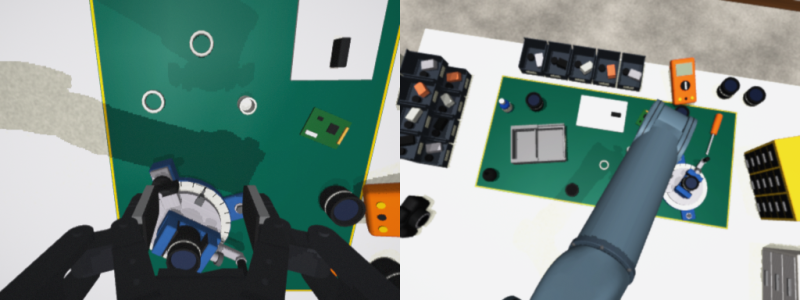

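The lid lies flat at the far middle (wrist 292–375, 0–80) and the case is open. The rings are at (257,55) and (195,129), and the sleeve is at (316,133) in full-frame pixels; no other parts are visible.

```bash
cat >> h.py <<'E'
def blob(f,u,v,r=28,th=150):
    """centre of bright contour near pixel u,v"""
    im=f["color"]; m=np.zeros(im.shape[:2],np.uint8); u,v=int(u),int(v)
    sl=np.s_[max(0,v-r):v+r,max(0,u-r):u+r]; a=im[sl].astype(int); m[sl]=(a[...,0]>th)&(abs(a[...,1]-a[...,0])<40)
    cs=cv2.findContours(m,cv2.RETR_EXTERNAL,2)[0]; c=max(cs,key=cv2.contourArea); return cv2.fitEllipse(c) if len(c)>4 else cv2.minAreaRect(c)
E
python3 - <<'E'
from h import *
f=np.load("w10.npy",allow_pickle=True).item()
for n,u,v,z,th in(("ringA",257,55,.012,150),("ringB",195,129,.012,150),("sleeve",316,133,.03,110)):
    e=blob(f,u,v,th=th); p=onz(f,*e[0],z); k=K(f); print(n,np.round(e[0],1),np.round(e[1],1),p.round(4),"diam",(max(e[1])*np.linalg.norm(ray(f,*e[0])[0]-p)/k).round(4))
    print(delta([*p[:2],0.06])[0])
# case geometry from top
t=np.load("t10.npy",allow_pickle=True).item()
c=np.array([.546,.213]); y=np.array([-np.sin(.22),np.cos(.22)]); cc=c+.055*y+0.0*y; print("case ctr",cc,"big",cc-y*.043,"small",cc+y*.056,"lip/rear",np.round(proj(t,[*(cc-.1*y),.041])),np.round(proj(t,[*(cc+.1*y),.05])))
E
```

```text
ringA [257.4  55. ] [29.3 32.2] [0.4971 0.0099 0.012 ] diam 0.0405
[ 0.114  -0.0023  0.1911]
ringB [195.4 129.6] [26.8 28.7] [ 0.4202 -0.0753  0.012 ] diam 0.0369
[ 0.0292 -0.0796  0.1908]
sleeve [316.7 134.6] [21.6 24. ] [ 0.5676 -0.0791  0.03  ] diam 0.0295
[0.0247 0.0678 0.1909]
case ctr [0.53399737 0.26667436] big [0.54338124 0.22471077] small [0.52177651 0.32132462] lip/rear [210. 180.] [141. 183.]
```

Call:
{"op": "carry_out", "data": {
  "motion": ".04 -.002 .03 0 0 0 .047;.08 -.002 .06 0 0 0 .047;.114 -.002 .09 0 0 0 .047;.114 -.002 .13 0 0 0 .047;.114 -.002 .16 0 0 0 .047;.114 -.002 .19 0 0 0 .047;.114 -.002 .2 0 0 0 .047;.114 -.002 .2 0 0 0 .047"
}}

```text
clock: 22.2
ee_pos: [0.4956, 0.0101, 0.0481]
orientation: [-3.136, -0.001, 1.577]
wrist_force: [-0.1, -0.7, -0.1]
finger_gap: 0.548
grasp_force: 0.0
```

Run:
```python
from h import *
f=grab("wrist"); p,r=tool(); print(p); e0=proj(f,[.4971,.0099,.012]); print(e0)
e=blob(f,*e0,r=60,th=150); q=onz(f,*e[0],.012); print(np.round(e,1) if 0 else e,q, delta([*q[:2],.004]))
```

```text
[0.49711273 0.00963064 0.05005465]
(np.float64(258.71752419723265), np.float64(220.30815160460142))
((258.708251953125, 219.46107482910156), (46.78614044189453, 49.861026763916016), 85.82966613769531) [0.4970896  0.01049012 0.012     ] (array([0.0008, 0.0001, 0.0461]), array([0., 0., 0.]))
```

Call:
{"op": "carry_out", "data": {
  "motion": "0 0 .02 0 0 0 .047;0 0 .035 0 0 0 .047;0 0 .045 0 0 0 .047;0 0 .046 0 0 0 .047;0 0 .046 0 0 0 .047"
}}

```text
clock: 22.67
ee_pos: [0.4978, 0.0096, 0.0055]
orientation: [3.141, -0.002, 1.576]
wrist_force: [-0.3, -0.2, -0.4]
finger_gap: 0.55
grasp_force: 0.0
```

Call:
{"op": "carry_out", "data": {
  "motion": "0 0 0 0 0 0 .02;0 0 0 0 0 0 .02;0 0 0 0 0 0 .02;0 0 0 0 0 0 .02;0 0 0 0 0 0 .02"
}}

```text
clock: 23.08
ee_pos: [0.498, 0.0097, 0.0062]
orientation: [3.14, -0.002, 1.576]
wrist_force: [-1.9, -0.9, 7.4]
finger_gap: 0.372
grasp_force: 58.8
```

Call:
{"op": "carry_out", "data": {
  "motion": "0 0 -.03 0 0 0 .02;0 0 -.06 0 0 0 .02;0 0 -.09 0 0 0 .02;0 0 -.12 0 0 0 .02;0 0 -.12 0 0 0 .02"
}}

```text
clock: 23.5
ee_pos: [0.5006, 0.0093, 0.1303]
orientation: [3.133, -0.004, 1.575]
wrist_force: [1.8, 0.2, -0.8]
finger_gap: 0.373
grasp_force: 60.0
```

Run:
```python
from h import *
s=status.read_state(); print(s["ee_pos"],s["orientation"],s["finger_gap"],s["grasp_force"])
cc=np.array([.534,.2667]); y=np.array([-np.sin(.22),np.cos(.22)])
f=grab("wrist"); np.save("w11.npy",f,allow_pickle=True)
for n,o in(("A",-.067),("B",-.018),("S",.055)): print(n,cc+o*y,delta([*(cc+o*y),.12],1.791))
```

```text
[0.5006451  0.00934601 0.1303235 ] [ 3.13262315 -0.00365095  1.57501552] 0.372868855836604 60.03339897841215
A [0.54862138 0.20131487] (array([0.1913, 0.05  , 0.0092]), array([ 0.007, -0.003, -0.215]))
B [0.53792813 0.24913385] (array([0.2392, 0.0395, 0.0093]), array([ 0.007, -0.003, -0.215]))
S [0.52199737 0.32037436] (array([0.3105, 0.0239, 0.0094]), array([ 0.007, -0.003, -0.215]))
```

Call:
{"op": "carry_out", "data": {
  "motion": ".035 .01 0 0 0 -.05 .02;.07 .02 0 0 0 -.1 .02;.105 .03 0 0 0 -.15 .02;.14 .04 0 0 0 -.2 .02;.175 .05 0 0 0 -.215 .02;.192 .05 0 0 0 -.215 .02;.192 .05 0 0 0 -.215 .02;.192 .05 0 0 0 -.215 .02"
}}

```text
clock: 24.22
ee_pos: [0.5452, 0.2026, 0.1244]
orientation: [-3.141, -0.002, 1.793]
wrist_force: [-0.2, -0.8, 0.5]
finger_gap: 0.371
grasp_force: 60.0
```

Run:
```python
from h import *
f=grab("wrist"); s=status.read_state(); print(s["ee_pos"],s["orientation"],s["finger_gap"]); save(f,"w12.png",1.3)
print(delta([.5486,.2013,.0115],1.791))
```

```text
[0.54543103 0.20083809 0.12460059] [-3.14049060e+00 -1.12123528e-03  1.79061213e+00] 0.3773234843890088
(array([-0.0004,  0.0033,  0.1131]), array([-0.001, -0.001, -0.   ]))
```

View pics/w12.png

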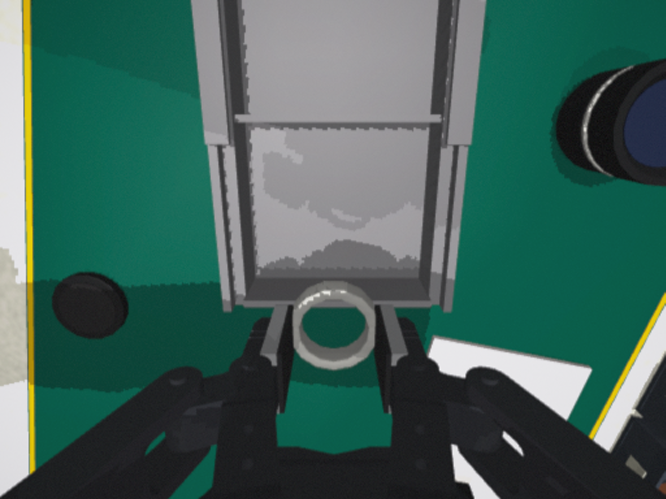

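The ring is held at (334,325). The case's lip edge is at about row 300, the divider at row 119 and the side walls at columns 225–450. I check these against the predicted case pose.

Run:
```python
from h import *
f=grab("wrist")
cc=np.array([.534,.2667]); y=np.array([-np.sin(.22),np.cos(.22)]);x=np.array([np.cos(.22),np.sin(.22)])
for n,u,v,z in(("lip",335,303,.043),("div",338,119,.034),("wallL",226,308,.048),("wallR",450,308,.048)):
    d=onz(f,u/1.3,v/1.3,z)[:2]-cc; print(n,(d@x).round(4),(d@y).round(4))
```

```text
lip -0.0021 -0.0986
div -0.0004 0.0112
wallL -0.0692 -0.0995
wallR 0.0686 -0.0996
```

Call:
{"op": "carry_out", "data": {
  "motion": "0 .003 .03 0 0 0 .02;0 .003 .06 0 0 0 .02;0 .003 .085 0 0 0 .02;0 .003 .1 0 0 0 .02;0 .003 .109 0 0 0 .02;0 .003 .112 0 0 0 .02;0 .003 .112 0 0 0 .02"
}}

```text
clock: 24.9
ee_pos: [0.5489, 0.2014, 0.0129]
orientation: [-3.141, -0.001, 1.789]
wrist_force: [-0.7, 0.6, 0.1]
finger_gap: 0.373
grasp_force: 60.0
```

Call:
{"op": "carry_out", "data": {
  "motion": "0 0 0 0 0 0 .047;0 0 0 0 0 0 .047;0 0 0 0 0 0 .047;0 0 -.03 0 0 0 .047;0 0 -.07 0 0 0 .047;0 0 -.11 0 0 0 .047;0 0 -.11 0 0 0 .047"
}}

```text
clock: 25.48
ee_pos: [0.5539, 0.2036, 0.1309]
orientation: [3.129, -0.005, 1.79]
wrist_force: [1.6, 0.0, 0.3]
finger_gap: 0.553
grasp_force: 0.0
```

Run:
```python
from h import *
f=grab("wrist"); p,r=tool(); print(p,status.read_state()["clock"])
e=blob(f,*proj(f,[.5486,.2013,.016]),r=40,th=190); print(e,onz(f,*e[0],.016))
for q in([.4202,-.0753],[.5676,-.0791]): print(delta([*q,.12],1.35))
```

```text
[0.55222115 0.20348027 0.12788086] 25.5333
((249.4751434326172, 183.9407196044922), (31.86728286743164, 35.962642669677734), 81.70584106445312) [0.54947102 0.20274621 0.016     ]
(array([-0.2433, -0.1897,  0.0052]), array([ 0.008, -0.006,  0.441]))
(array([-0.2792, -0.0467,  0.0063]), array([ 0.008, -0.006,  0.441]))
```

Call:
{"op": "carry_out", "data": {
  "motion": "-.243 -.188 0 0 0 .44 .047;-.243 -.188 0 0 0 .44 .047;-.243 -.188 0 0 0 .44 .047;-.243 -.188 0 0 0 .44 .047;-.243 -.188 0 0 0 .44 .047;-.243 -.188 0 0 0 .44 .047;-.243 -.188 0 0 0 .44 .047;-.243 -.188 0 0 0 .44 .047"
}}

```text
clock: 26.2
ee_pos: [0.4149, -0.0803, 0.1224]
orientation: [-3.139, -0.001, 1.345]
wrist_force: [-0.5, 0.6, 0.2]
finger_gap: 0.552
grasp_force: 0.0
```

Call:
{"op": "carry_out", "data": {
  "motion": "0 0 .03 0 0 0 .047;0 0 .06 0 0 0 .047;0 0 .07 0 0 0 .047;0 0 .07 0 0 0 .047"
}}

```text
clock: 26.53
ee_pos: [0.4165, -0.0755, 0.0508]
orientation: [-3.136, -0.001, 1.351]
wrist_force: [0.5, 0.3, 0.7]
finger_gap: 0.551
grasp_force: 0.0
```

Run:
```python
from h import *
f=grab("wrist"); p,r=tool(); print(p,status.read_state()["orientation"]); e0=proj(f,[.4202,-.0753,.012]); print(e0)
e=blob(f,*e0,r=60,th=150); q=onz(f,*e[0],.012); print(e,q, delta([*q[:2],.0045]))
```

```text
[ 0.41749844 -0.07565821  0.05204173] [-3.13818604e+00 -1.33354340e-03  1.35056008e+00]
(np.float64(262.0644896229983), np.float64(216.9937475752079))
((262.295166015625, 216.87429809570312), (44.95145797729492, 49.4583740234375), 80.43263244628906) [ 0.42036379 -0.07525044  0.012     ] (array([0.001 , 0.0029, 0.0475]), array([0., 0., 0.]))
```

Call:
{"op": "carry_out", "data": {
  "motion": ".001 .002 .02 0 0 0 .047;.001 .002 .035 0 0 0 .047;.001 .002 .046 0 0 0 .047;.001 .002 .047 0 0 0 .047;.001 .002 .047 0 0 0 .047"
}}

```text
clock: 27.0
ee_pos: [0.4211, -0.075, 0.0063]
orientation: [-3.141, -0.002, 1.351]
wrist_force: [0.1, -0.6, 0.3]
finger_gap: 0.546
grasp_force: 0.0
```

Call:
{"op": "carry_out", "data": {
  "motion": "0 0 0 0 0 0 .02;0 0 0 0 0 0 .02;0 0 0 0 0 0 .02;0 0 0 0 0 0 .02;0 0 0 0 0 0 .02"
}}

```text
clock: 27.42
ee_pos: [0.4215, -0.075, 0.007]
orientation: [3.14, -0.003, 1.351]
wrist_force: [-1.9, -0.8, 10.0]
finger_gap: 0.371
grasp_force: 58.6
```

Call:
{"op": "carry_out", "data": {
  "motion": "0 0 -.03 0 0 0 .02;0 0 -.06 0 0 0 .02;0 0 -.09 0 0 0 .02;0 0 -.12 0 0 0 .02;0 0 -.12 0 0 0 .02"
}}

```text
clock: 27.83
ee_pos: [0.4237, -0.0757, 0.1304]
orientation: [3.134, -0.004, 1.35]
wrist_force: [1.7, 0.3, 0.7]
finger_gap: 0.374
grasp_force: 60.0
```

Run:
```python
from h import *
s=status.read_state(); print(s["ee_pos"],s["orientation"],s["finger_gap"],s["grasp_force"])
print(delta([.538,.249,.125],1.791))
```

```text
[ 0.42369351 -0.0756602   0.13037554] [ 3.13444202 -0.0043699   1.35032801] 0.3736658424228407 59.986577639356256
(array([0.3418, 0.0405, 0.0072]), array([ 0.008, -0.003, -0.441]))
```

Call:
{"op": "carry_out", "data": {
  "motion": ".28 .043 0 0 0 -.44 .02;.28 .043 0 0 0 -.44 .02;.28 .043 0 0 0 -.44 .02;.28 .043 0 0 0 -.44 .02;.28 .043 0 0 0 -.44 .02;.28 .043 0 0 0 -.44 .02;.28 .043 0 0 0 -.44 .02;.28 .043 0 0 0 -.44 .02"
}}

```text
clock: 28.5
ee_pos: [0.5253, 0.1977, 0.1266]
orientation: [3.137, -0.006, 1.801]
wrist_force: [-0.0, 0.6, 0.1]
finger_gap: 0.371
grasp_force: 60.0
```

```bash
python3 -c "
from h import *
print(tool()[0],delta([.538,.249,.013],1.791),status.read_state()['finger_gap'])"
```

```text
[0.52529155 0.19771101 0.12659615] (array([0.0464, 0.0236, 0.114 ]), array([ 0.004, -0.006,  0.01 ])) 0.37120225501407433
```

Call:
{"op": "carry_out", "data": {
  "motion": ".03 .01 0 0 0 0 .02;.045 .021 0 0 0 0 .02;.045 .021 0 0 0 0 .02;.045 .021 0 0 0 0 .02;.045 .021 0 0 0 0 .02"
}}

```text
clock: 28.92
ee_pos: [0.5341, 0.2359, 0.1263]
orientation: [-3.141, -0.001, 1.79]
wrist_force: [0.2, -0.9, 0.0]
finger_gap: 0.373
grasp_force: 60.0
```

```bash
python3 -c "
from h import *
print(tool()[0],delta([.538,.249,.0135],1.791),status.read_state()['finger_gap'])"
```

```text
[0.53413003 0.23591676 0.12628817] (array([0.0118, 0.0066, 0.1128]), array([-0.   , -0.001, -0.001])) 0.3733578124187135
```

Call:
{"op": "carry_out", "data": {
  "motion": ".012 .0065 .02 0 0 0 .02;.012 .0065 .05 0 0 0 .02;.012 .0065 .08 0 0 0 .02;.012 .0065 .1 0 0 0 .02;.012 .0065 .109 0 0 0 .02;.012 .0065 .112 0 0 0 .02;.012 .0065 .112 0 0 0 .02;.012 .0065 .112 0 0 0 .02"
}}

```text
clock: 29.58
ee_pos: [0.539, 0.2503, 0.0154]
orientation: [3.14, -0.002, 1.79]
wrist_force: [0.1, -0.3, 0.0]
finger_gap: 0.369
grasp_force: 60.0
```

Call:
{"op": "carry_out", "data": {
  "motion": "0 0 0 0 0 0 .047;0 0 0 0 0 0 .047;0 0 0 0 0 0 .047;0 0 -.03 0 0 0 .047;0 0 -.07 0 0 0 .047;0 0 -.11 0 0 0 .047;0 0 -.11 0 0 0 .047"
}}

```text
clock: 30.17
ee_pos: [0.5429, 0.2517, 0.1318]
orientation: [3.13, -0.005, 1.79]
wrist_force: [2.4, 0.7, 0.4]
finger_gap: 0.551
grasp_force: 0.0
```

Run:
```python
from h import *
f=grab("wrist"); p,r=tool(); print(p,status.read_state()["clock"])
for q in([.538,.249],[.5486,.2013]):
    e=blob(f,*proj(f,[*q,.016]),r=24,th=190); print(e,onz(f,*e[0],.016))
print(delta([.5676,-.0791,.125],1.4))
```

```text
[0.54122253 0.25147491 0.12878307] 30.2167
((250.13494873046875, 183.30979919433594), (31.059980392456055, 35.78164291381836), 76.1122817993164) [0.53889068 0.25137732 0.016     ]Traceback (most recent call last):
  File "<stdin>", line 4, in <module>
  File "h.py", line 34, in blob
    cs=cv2.findContours(m,cv2.RETR_EXTERNAL,2)[0]; c=max(cs,key=cv2.contourArea); return cv2.fitEllipse(c) if len(c)>4 else cv2.minAreaRect(c)
                                                     ~~~^^^^^^^^^^^^^^^^^^^^^^^^
ValueError: max() iterable argument is empty
```

Call:
{"op": "carry_out", "data": {
  "motion": "-.2 -.026 0 0 0 .39 .04;-.2 -.026 0 0 0 .39 .04;-.2 -.026 0 0 0 .39 .04;-.2 -.026 0 0 0 .39 .04;-.2 -.026 0 0 0 .39 .04;-.2 -.026 0 0 0 .39 .04;-.2 -.026 0 0 0 .39 .04"
}}

```text
clock: 30.8
ee_pos: [0.556, 0.0466, 0.1235]
orientation: [-3.141, -0.001, 1.396]
wrist_force: [-0.4, 0.7, -0.1]
finger_gap: 0.468
grasp_force: 0.0
```

Run:
```python
from h import *
f=grab("wrist"); p,r=tool(); print(p,status.read_state()["orientation"]); e0=proj(f,[.5676,-.0791,.03]); print(e0, delta([.5676,-.0791,.065],1.4))
```

```text
[0.55596063 0.04912077 0.12327979] [-3.13991543e+00 -2.02721238e-03  1.39934855e+00]
(np.float64(291.714465630101), np.float64(313.8622001648165)) (array([-0.1245,  0.0334,  0.058 ]), array([-0.002, -0.002, -0.001]))
```

Call:
{"op": "carry_out", "data": {
  "motion": "-.035 .01 0 0 0 0 .042;-.07 .02 0 0 0 0 .042;-.1 .03 .01 0 0 0 .042;-.124 .0335 .03 0 0 0 .042;-.124 .0335 .05 0 0 0 .042;-.124 .0335 .055 0 0 0 .042;-.124 .0335 .055 0 0 0 .042;-.124 .0335 .055 0 0 0 .042"
}}

```text
clock: 31.52
ee_pos: [0.5687, -0.0759, 0.0684]
orientation: [-3.14, -0.003, 1.404]
wrist_force: [0.3, -0.3, 0.5]
finger_gap: 0.493
grasp_force: 0.0
```

Run:
```python
from h import *
f=grab("wrist"); p,r=tool(); print(p); e0=proj(f,[.5676,-.0791,.03]); print(e0)
for th in(110,170):
    e=blob(f,*e0,r=45,th=th); q=onz(f,*e[0],.03); print(e,q, delta([*q[:2],.009]))
save(f,"w13.png",1.3)
```

```text
[ 0.56915413 -0.07625207  0.06901151]
(np.float64(255.29947752855983), np.float64(223.38673114125734))
((255.94712829589844, 224.17156982421875), (35.63045883178711, 38.55546951293945), 90.8349609375) [ 0.56792251 -0.07972063  0.03      ] (array([-0.0038, -0.0006,  0.06  ]), array([0., 0., 0.]))Traceback (most recent call last):
  File "<stdin>", line 4, in <module>
  File "h.py", line 34, in blob
    cs=cv2.findContours(m,cv2.RETR_EXTERNAL,2)[0]; c=max(cs,key=cv2.contourArea); return cv2.fitEllipse(c) if len(c)>4 else cv2.minAreaRect(c)
                                                     ~~~^^^^^^^^^^^^^^^^^^^^^^^^
ValueError: max() iterable argument is empty
```

Call:
{"op": "carry_out", "data": {
  "motion": "-.003 -.001 .02 0 0 0 .042;-.003 -.001 .04 0 0 0 .042;-.003 -.001 .055 0 0 0 .042;-.003 -.001 .06 0 0 0 .042;-.003 -.001 .06 0 0 0 .042"
}}

```text
clock: 31.98
ee_pos: [0.5668, -0.0799, 0.0082]
orientation: [-3.14, -0.002, 1.402]
wrist_force: [0.9, 0.1, 0.3]
finger_gap: 0.492
grasp_force: 0.0
```

Call:
{"op": "carry_out", "data": {
  "motion": "0 0 0 0 0 0 .01;0 0 0 0 0 0 .01;0 0 0 0 0 0 .01;0 0 0 0 0 0 .01;0 0 0 0 0 0 .01"
}}

```text
clock: 32.4
ee_pos: [0.5681, -0.0809, 0.0099]
orientation: [3.14, -0.003, 1.401]
wrist_force: [-0.9, 1.6, 7.2]
finger_gap: 0.278
grasp_force: 59.1
```

Call:
{"op": "carry_out", "data": {
  "motion": "0 0 -.03 0 0 0 .01;0 0 -.06 0 0 0 .01;0 0 -.09 0 0 0 .01;0 0 -.12 0 0 0 .01;0 0 -.12 0 0 0 .01;0 0 -.12 0 0 0 .01"
}}

```text
clock: 32.9
ee_pos: [0.5684, -0.0813, 0.1305]
orientation: [3.138, -0.003, 1.401]
wrist_force: [-1.0, 0.2, -1.1]
finger_gap: 0.281
grasp_force: 59.0
```

Run:
```python
from h import *
s=status.read_state(); print(s["ee_pos"],s["orientation"],s["finger_gap"],s["grasp_force"])
print(delta([.522,.3204,.13],1.791))
```

```text
[ 0.56837706 -0.08134492  0.13050854] [ 3.13804469e+00 -2.74337664e-03  1.40091311e+00] 0.2808463616859538 58.98709952831268
(array([ 0.3881, -0.1136,  0.0012]), array([ 0.004, -0.002, -0.39 ]))
```

Call:
{"op": "carry_out", "data": {
  "motion": ".24 -.07 0 0 0 -.3 .01;.24 -.07 0 0 0 -.3 .01;.24 -.07 0 0 0 -.3 .01;.24 -.07 0 0 0 -.3 .01;.24 -.07 0 0 0 -.3 .01;.24 -.07 0 0 0 -.3 .01;.24 -.07 0 0 0 -.3 .01;.24 -.07 0 0 0 -.3 .01"
}}

```text
clock: 33.57
ee_pos: [0.5369, 0.1706, 0.1276]
orientation: [-3.139, -0.003, 1.707]
wrist_force: [0.1, -0.0, 0.3]
finger_gap: 0.28
grasp_force: 59.0
```

```bash
python3 -c "
from h import *
print(tool()[0],delta([.522,.3204,.13],1.791),status.read_state()['finger_gap'])"
```

```text
[0.53694517 0.17062043 0.12761216] (array([ 0.1504,  0.0056, -0.002 ]), array([-0.002, -0.003, -0.084])) 0.2798906118413049
```

Call:
{"op": "carry_out", "data": {
  "motion": ".035 .001 0 0 0 -.03 .01;.07 .003 0 0 0 -.06 .01;.11 .005 0 0 0 -.085 .01;.15 .0055 0 0 0 -.085 .01;.15 .0055 0 0 0 -.085 .01;.15 .0055 0 0 0 -.085 .01;.15 .0055 0 0 0 -.085 .01"
}}

```text
clock: 34.15
ee_pos: [0.5248, 0.3142, 0.1285]
orientation: [-3.14, -0.0, 1.784]
wrist_force: [0.6, -0.9, 0.7]
finger_gap: 0.283
grasp_force: 58.9
```

```bash
python3 -c "
from h import *
print(tool()[0],delta([.522,.3204,.015],1.791),status.read_state()['finger_gap'])"
```

```text
[0.52475445 0.31422659 0.12846983] (array([ 0.0066, -0.0013,  0.1135]), array([-0.001, -0.   , -0.007])) 0.28307704409694734
```

Call:
{"op": "carry_out", "data": {
  "motion": ".0065 -.001 .02 0 0 -.007 .01;.0065 -.001 .05 0 0 -.007 .01;.0065 -.001 .08 0 0 -.007 .01;.0065 -.001 .1 0 0 -.007 .01;.0065 -.001 .109 0 0 -.007 .01;.0065 -.001 .1135 0 0 -.007 .01;.0065 -.001 .1135 0 0 -.007 .01;.0065 -.001 .1135 0 0 -.007 .01"
}}

```text
clock: 34.82
ee_pos: [0.5233, 0.3224, 0.0168]
orientation: [3.14, -0.002, 1.792]
wrist_force: [0.3, 0.2, -0.2]
finger_gap: 0.278
grasp_force: 58.9
```

Call:
{"op": "carry_out", "data": {
  "motion": "0 0 0 0 0 0 .042;0 0 0 0 0 0 .042;0 0 0 0 0 0 .042;0 0 0 0 0 0 .042;0 0 -.04 0 0 0 .042;0 0 -.08 0 0 0 .042;0 0 -.12 0 0 0 .042;0 0 -.15 0 0 0 .042"
}}

```text
clock: 35.48
ee_pos: [0.5231, 0.3229, 0.1692]
orientation: [3.139, -0.003, 1.792]
wrist_force: [1.1, 0.9, -0.3]
finger_gap: 0.493
grasp_force: 0.0
```

Call:
{"op": "carry_out", "data": {
  "motion": "0 0 -.03 0 0 0 .042;0 0 -.06 0 0 0 .042;0 0 -.06 0 0 0 .042"
}}

```text
clock: 35.73
ee_pos: [0.5255, 0.3239, 0.2323]
orientation: [3.132, -0.006, 1.793]
wrist_force: [2.4, -1.0, -0.4]
finger_gap: 0.492
grasp_force: 0.0
```

Run:
```python
from h import *
print(tool()[0],status.read_state()["clock"])
f=grab("wrist"); t=grab("top")
cv2.imwrite("pics/w13.png",cv2.resize(np.hstack([f["color"],t["color"]])[:,:,::-1],(800,300),interpolation=cv2.INTER_AREA))
```

```text
[0.52547313 0.32389336 0.23229568] 35.7333
```

View pics/w13.png

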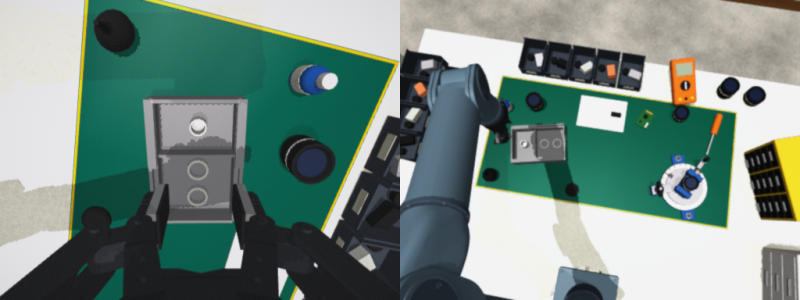

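Both rings lie in the larger compartment (wrist 198,168 and 198,195) and the sleeve stands in the smaller one (198,127). The lid is flat on the mat, which has no parts left on it, and the vise is turned.

```bash
python3 -c "
from workcell import robot
print(robot.hand_in())"
```

```text
the job is handed in; nothing more can be done
None
```

I handed the job in after about 36 s of robot time: the vise head is on the 45° mark and clamped tight, the lid lies flat on the mat clear of the case, both rings are in the larger compartment and the one sleeve is in the smaller one.

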